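# Hang the screw caddy in the notch of the offcut crate

### The job

Hang the green screw caddy by its steel hook on the front of the slatted offcut crate: hook it over the light-coloured top slat and settle it down into the notch sawn in that slat, so that it hangs upright there and cannot wander along the slat. Feel your way gently, never pressing hard on the crate, let go of the caddy, and leave the other things on the bench where they are.

Things in the scene. Friction and masses are not known exactly. Their poses are not given: they have to be found in the camera images.
- caddy_grip (a point): Loose open sheet-steel caddy, green, 0.15-0.3 kg, upright on the bench; 50 deep (x), 56 wide over its side walls (y), 80 high, front wall 55 high. Point: middle of the box in x and y, 62 mm above its underside. Axes: x front to back (hook side), y across, z up. Grip it from above across the side walls, level with this point.
- caddy_hook (a point): Middle of the underside of the steel hook's bridge, 34 mm behind (+x) and 22 mm above caddy_grip, same axes. Hook 36 mm wide (y): the bridge, 3 mm thick, runs back from the box's back wall over a 17 mm gap to a leg pointing down; the leg's flared end is 31 mm below this point.
- crate: Slatted wooden offcut crate, fixed, 110 deep (x), 210 wide (y). Origin: centre of its underside, on the bench. Axes: x front to back (front roughly toward the robot), y along the front, z up. Front faces of all front slats flush at x = -55 mm; steel straps 13 wide, 2 thick on it at y = -95 and +95 mm. Offcuts inside stay below 85 mm and 20 mm clear of the front.
- slat_line (a point): On the crate: x = -48, y = 0, z = 125 mm, crate axes. Middle of thickness and top edge of the light front top slat, 14 thick, 235 long, level. Its notch, 41 wide (y), 10 deep, has its middle anywhere within 30 mm in y of this point: the slat is set sideways and held tight; not measured. Look for it, or rest the hook and slide along till it drops in: caddy_hook is then 10 mm below this point.
- cork_mid (a point): Cork sanding block, 65 x 110 x 29 mm, loose, to be left alone; point 15 mm above the bench at its middle.
- block_mid (a point): Small hardwood block, 46 x 82 x 30 mm, loose, to be left alone; point at its middle.
- tape_mid (a point): Pocket tape measure, 64 x 103 x 36 mm, loose, to be left alone; point 15 mm above the bench at its middle.

How it is judged:
By the outcome, as a careful person would: the job done as asked, in the order asked, and still so for the second after the job is handed in, with the robot touching nothing.
It also fails if it takes over 69 s, if anything falls off the work surface, if the arm or the gripper's body presses on something with over 40 N, if the wrist force passes 120 N, or if a joint passes its speed limit or range.

### The arm

A 6-joint arm with a two-finger parallel gripper is mounted at the origin on a cart in front of the work surface, level with it; the furniture and walls round the work are solid. World frame = base frame: x ahead of the robot, y to its left, z up, the work surface at z = 0. Lengths are in mm, angles in rad, forces in N, time in s.
With the tool pointing down it reaches from about 350 to 925 mm from the base axis. Payload 6.4 kg.
Tool frame: the origin (TCP) lies midway between the tips of the shut fingers; the grasp point (between the pads) lies 19 mm behind it; z points along the fingers, y is the direction in which the jaws open and shut (so a half turn about z gives the same grasp; the last joint's range is limited). The gripper opens to 94 mm and grips with 3 to 60 N. Pads are 16 mm wide; open, the fingers measure 119 mm over their backs; the gripper's body (75 mm by 177 mm) begins 78 mm behind the grasp point.
Start: joints at [-1.38, 0.245, 1.558, -0, 1.339, -0.174], TCP at [231.901, -607.236, 205.455] pointing down, gripper open.
Joint ranges: [-3.13, 3.13], [-1.02, 2.26], [0.13, 2.54], [-0.95, 4.09], [0.21, 2.88], [-2.74, 2.74]. Speed limits (rad/s): [2.57, 2.57, 3.14, 3.14, 3.14, 3.14].

### API

Orientations are given as a unit quaternion [x, y, z, w].
In Python, from cell import status, grab_frame, camera_info, finish_job gives the robot as it stands.
- The arm moves only by the tool move_arm, never from a script. Its argument "steps" is a list of rows, each an object of numbers: "dx", "dy", "dz": the shift along the tool's x, y, z each as a share of 300 mm, from -1 to 1; "yaw": the turn about the tool's z as a share of 90 degrees, from -1 to 1. In form: [{"dx": .., "dy": .., "dz": .., "yaw": ..}, ...]. A call has 1 to 5 rows; each row is the pose to reach, as a shift and turn from the pose commanded when the call began, along the tool's axes at that moment; what a row does not reach only later rows make up. A row lasts 1/10 s, in which the tool goes at most 50 mm and 8.59 degrees, less where a joint would pass 70% of its speed; a pose out of reach is approached as far as the arm can. A call with a number of a shift or a turn outside -1 to 1 is refused whole. A call with a gripper value outside its range is refused whole. "gripper" is the finger opening in mm, from 0 to 94, set as the call begins (left out, the last holds). The fingers move at their own pace and stop on an object; "force" is the grip in N (left out, the last holds). Time passes only in rows, so rows that repeat a pose let the fingers close. It gives the time, the measured TCP pose, the force and the opening at its end, in the units of the state.
- status.read_state(): the state, without advancing time (a new reading comes with each control period).
- grab_frame(name): name is "side" or "top" or "wrist"; returns the picture (420x560x3 uint8, red, green, blue); there is no depth.
- camera_info(name): a dict with "camera_matrix" (3x3 intrinsics, pixels), "distortion" ([k1, k2, p1, p2, k3] as OpenCV has them; the pictures are not rectified), "rvec" (rotation vector, rad) and "tvec" (3), from world to camera coordinates, as OpenCV has them. Camera axes: x right, y down, z forward; pixel columns grow to the right and rows downward; lengths in mm; the calibration is good to about 2 mm. A picture is of the moment at which its call begins: read the wrist's pose just before it. camera_info takes no time and is no camera call; for the wrist camera it gives the pose at the moment of the call.
- finish_job(): hands the job in, once; it reports no verdict.
The state is a dict: "t": time; "qpos": joint angles; "joint_vel": joint speeds; "tau": joint torques, N m; "eef_pos": TCP position; "eef_rot": TCP orientation; "wrist_force": force on the tool from outside, world axes, zero at the start; "wrist_torque": the same for the moment, N m; "width": opening from 0.0 (shut) to 1.0 (fully open).
Only numpy, scipy, OpenCV 4.12 (cv2) and the standard library are available. Lean on these libraries where they do the work, as an engineer would, in place of code of your own. Each camera call takes 0.05 s, during which the arm holds its last target.

## Working session

There is one attempt and no reset: what is moved stays moved. The work goes in short steps, Python scripts to look and compute and a tool call to move; the robot and the scene stay as the last step left them, time stands still between calls to the robot, and variables do not carry over. Pictures are saved under pics/ and viewed, and the job is handed in when it is done.

Besides the shell and the picture viewer there is one more tool, called after "Emit:" as name([rows], argument=value, ...), one row to a line, values as JSON. move_arm: Moves the arm, as the interface text tells. Its arguments: {"type":"object","properties":{"steps":{"type":"array"},"gripper":{"type":"number"},"force":{"type":"number"}},"required":["steps"]}

```bash
mkdir -p pics; ls; python3 - <<'E'
from cell import status, grab_frame, camera_info
import cv2
print(status.read_state())
for n in ("side","top","wrist"):
    print(n,camera_info(n)); cv2.imwrite(f"pics/{n}0.png",grab_frame(n)[:,:,::-1])
E
```

```text
pics
{'t': 0.0, 'qpos': array([-1.38005666e+00,  2.45782355e-01,  1.55897967e+00, -1.26655332e-05,
        1.33870354e+00, -1.74097038e-01]), 'joint_vel': array([-0.00106883, -0.00031027,  0.00055881, -0.00183958, -0.00204853,
        0.00223258]), 'tau': array([ 3.20257705e-04, -4.15836596e+01, -3.14600122e+01,  6.85478328e-02,
        3.32200772e-02, -1.31317452e-04]), 'eef_pos': array([ 231.80838332, -606.62870943,  204.38411731]), 'eef_rot': array([ 9.83407164e-01,  1.81409684e-01, -1.39538437e-05, -9.36372777e-04]), 'wrist_force': array([ 0.63011366, -0.60085743, -0.28750086]), 'wrist_torque': array([ 0.00476703, -0.02177034,  0.02960597]), 'width': 1.0002459988757935}
side {'camera_matrix': array([[389.64663195,   0.        , 281.87454515],
       [  0.        , 389.64663195, 203.55304039],
       [  0.        ,   0.        ,   1.        ]]), 'distortion': array([-0.03616632,  0.        ,  0.        ,  0.        ,  0.        ]), 'rvec': array([ 0.3848212 , -2.61737346,  1.45424098]), 'tvec': array([498.33910542, 187.53717018, 958.55686558])}
top {'camera_matrix': array([[442.15797661,   0.        , 284.38136883],
       [  0.        , 442.15797661, 214.51836297],
       [  0.        ,   0.        ,   1.        ]]), 'distortion': array([-0.13695559,  0.        ,  0.        ,  0.        ,  0.        ]), 'rvec': array([ 2.17344384, -2.22209151,  0.07452706]), 'tvec': array([ -50.8323174 ,  531.05190497, 1043.88288778])}
wrist {'camera_matrix': array([[307.94437295,   0.        , 285.00202044],
       [  0.        , 307.94437295, 213.40847069],
       [  0.        ,   0.        ,   1.        ]]), 'distortion': array([-0.0152516,  0.       ,  0.       ,  0.       ,  0.       ]), 'rvec': array([-2.4093411 ,  1.65710116,  0.21525493]), 'tvec': array([-650.59612623,  -27.3964185 ,  391.72575998])}
```

View pics/side0.png

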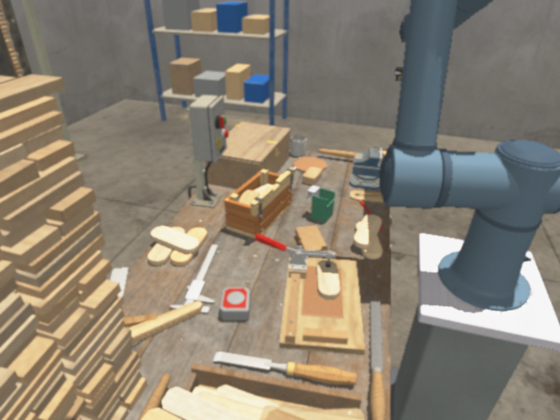

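View pics/top0.png

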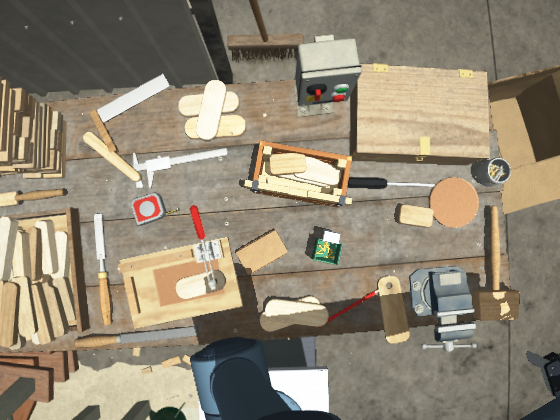

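View pics/wrist0.png

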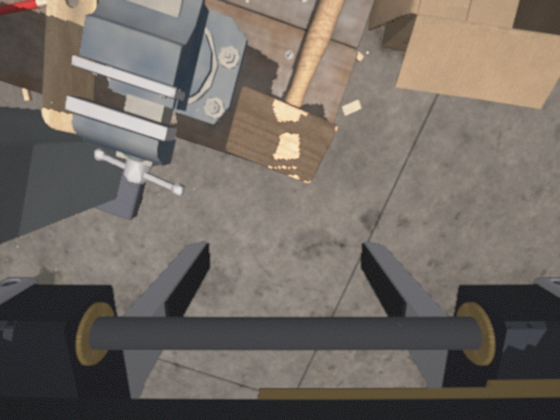

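The top view shows the caddy near (325,247) and the crate near (300,175). The light front slat runs from about (250,185) to (350,203). The vise is at right, and the wrist camera doesn't see the work yet. I'll zoom in.

```bash
python3 - <<'E'
import cv2
t=cv2.imread("pics/top0.png");s=cv2.imread("pics/side0.png")
cv2.imwrite("pics/top0z.png",cv2.resize(t[130:280,230:370],None,fx=4,fy=4,interpolation=cv2.INTER_CUBIC)[:600])
cv2.imwrite("pics/side0z.png",cv2.resize(s[155:255,215:355],None,fx=5.7,fy=5.7,interpolation=cv2.INTER_CUBIC)[:600])
E
```

```text
(no output)
```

View pics/top0z.png

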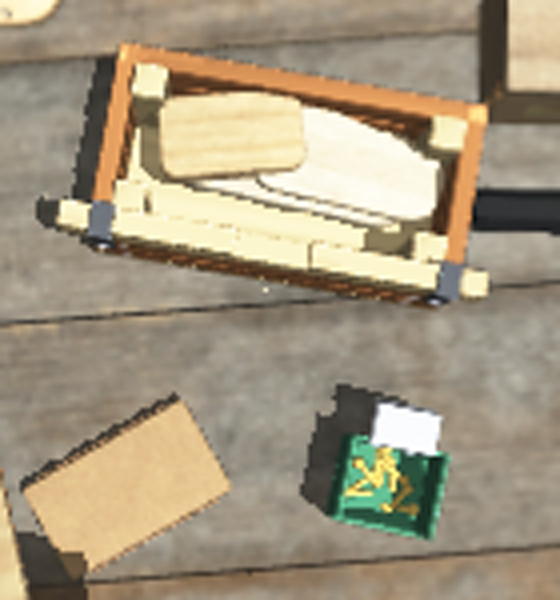

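View pics/side0z.png

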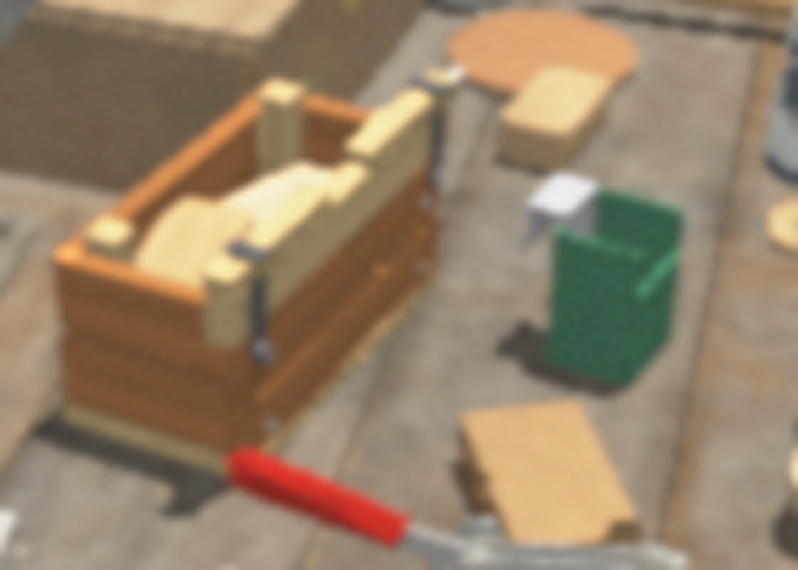

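The top zoom shows the light slat from about (60,212) to (488,285), with notch edges near (235,235) and (310,255). The side zoom shows the notch between about (330,195) and (355,150). The caddy's white hook faces the crate. Next I'll turn these pixels into points.

```bash
cat > h.py <<'E'
import numpy as np, cv2
from cell import camera_info
def ray(n,uv,ci=None):
    c=ci or camera_info(n)
    p=cv2.undistortPoints(np.array(uv,float).reshape(-1,1,2),c["camera_matrix"],c["distortion"]).reshape(-1,2)
    R=cv2.Rodrigues(c["rvec"])[0]; o=-R.T@c["tvec"]
    return o,np.c_[p,np.ones(len(p))]@R
def onz(n,uv,z,ci=None):
    o,d=ray(n,uv,ci); z=np.broadcast_to(z,(len(d),)); return o+d*((z-o[2])/d[:,2])[:,None]
def proj(n,P,ci=None):
    c=ci or camera_info(n)
    return cv2.projectPoints(np.array(P,float).reshape(-1,1,3),c["rvec"],c["tvec"],c["camera_matrix"],c["distortion"])[0].reshape(-1,2)
E
python3 - <<'E'
from h import *
np.set_printoptions(precision=1,suppress=True)
tz=lambda L:[(230+(x+.5)/4-.5,130+(y+.5)/4-.5) for x,y in L]
sz=lambda L:[(215+(x+.5)/5.7-.5,155+(y+.5)/5.7-.5) for x,y in L]
print("slat ends front top",onz("top",tz([(57,224),(486,297)]),125), "back",onz("top",tz([(62,200),(490,270)]),125))
print("notch T",onz("top",tz([(235,232),(310,255)]),125))
print("notch S",onz("side",sz([(328,195),(362,165),(350,160),(325,180)]),125))
print("hook top",onz("top",tz([(376,403),(442,413),(438,454),(372,443)]),87))
print("rim",onz("top",tz([(347,433),(450,453),(432,540),(328,520)]),[80,80,55,55]))
print("rimS",onz("side",sz([(550,228),(683,208)]),[80,80]))
E
```

```text
slat ends front top [[ 587.9   24.7  125. ]
 [ 543.5 -206.   125. ]] back [[ 600.9   21.8  125. ]
 [ 558.1 -208.7  125. ]]
notch T [[ 581.5  -71.2  125. ]
 [ 568.1 -111.3  125. ]]
notch S [[566.8 -60.9 125. ]
 [559.7 -94.4 125. ]
 [566.8 -97.5 125. ]
 [572.6 -74.5 125. ]]
hook top [[ 488.4 -148.6   87. ]
 [ 481.9 -185.5   87. ]
 [ 459.1 -182.6   87. ]
 [ 466.1 -145.8   87. ]]
rim [[ 472.  -132.5   80. ]
 [ 459.4 -190.3   80. ]
 [ 409.3 -182.1   55. ]
 [ 422.4 -122.4   55. ]]
rimS [[ 471.8 -138.2   80. ]
 [ 410.1 -179.4   80. ]]
```

```bash
cat >> h.py <<'E'
from cell import status
from scipy.spatial.transform import Rotation as Ro
def delta(target_xyz,phi_deg=None,st=None):
    "shares for move: from measured pose to target, tool x at angle phi"
    s=st or status.read_state(); R=Ro.from_quat(s["eef_rot"]).as_matrix()
    d=R.T@(np.array(target_xyz)-s["eef_pos"])/300
    ph=np.degrees(np.arctan2(R[1,0],R[0,0])); 
    return d,ph,(None if phi_deg is None else (ph-phi_deg)/90)
E
python3 - <<'E'
from h import *
c=camera_info("wrist");R=cv2.Rodrigues(c["rvec"])[0];s=status.read_state();T=Ro.from_quat(s["eef_rot"]).as_matrix()
print(T.T@(-R.T@c["tvec"]-s["eef_pos"]), T.T@R.T)
print(delta([440.5,-157.5,230],-11.3))
E
```

```text
[  73.1114776     1.44704505 -180.26045592] [[ 8.67299543e-04 -9.67401345e-01 -2.53246691e-01]
 [ 9.99999616e-01  8.70791114e-04  9.83022330e-05]
 [ 1.25427256e-04 -2.53246679e-01  9.67401728e-01]]
(array([ 1.1842337 , -1.15109114, -0.08269467]), np.float64(20.897992310803378), np.float64(0.35775547012003756))
```

Emit:
move_arm([
  {"dx":0.59,"dy":-0.575,"dz":-0.08,"yaw":0.35},
  {"dx":0.59,"dy":-0.575,"dz":-0.08,"yaw":0.35},
  {"dx":0.59,"dy":-0.575,"dz":-0.08,"yaw":0.35},
  {"dx":0.59,"dy":-0.575,"dz":-0.08,"yaw":0.35},
  {"dx":0.59,"dy":-0.575,"dz":-0.08,"yaw":0.35},
])

```text
t: 0.65
eef_pos: [336.1, -380.9, 229.3]
eef_rot: [0.996, -0.093, -0.0, -0.0]
wrist_force: [0.3, 0.8, -0.5]
width: 1.001
```

```bash
python3 -c "
from h import *
print(delta([440.5,-157.5,230],-11.3),status.read_state()['eef_pos'])"
```

```text
(array([ 0.20344933, -0.79629001, -0.00192957]), np.float64(-10.717538060858024), np.float64(0.006471799323799744)) [ 336.10470352 -380.86912747  229.33876629]
```

Emit:
move_arm([
  {"dx":0.2,"dy":-0.77,"dz":0,"yaw":0.0},
  {"dx":0.2,"dy":-0.77,"dz":0,"yaw":0.0},
  {"dx":0.2,"dy":-0.77,"dz":0,"yaw":0.0},
  {"dx":0.2,"dy":-0.77,"dz":0,"yaw":0.0},
  {"dx":0.2,"dy":-0.77,"dz":0,"yaw":0.0},
])

```text
t: 1.15
eef_pos: [437.6, -164.4, 229.4]
eef_rot: [0.996, -0.092, 0.0, -0.0]
wrist_force: [0.1, -0.4, 0.4]
width: 1.002
```

Emit:
move_arm([
  {"dx":0},
  {"dx":0},
])

```text
invalid input at $.steps[0]: expected keys dx, dy, dz, yaw
```

```bash
python3 - <<'E'
from h import *
from cell import grab_frame
import pickle
c=camera_info("wrist");s=status.read_state(); f=grab_frame("wrist")
pickle.dump((c,s),open("w1.pkl","wb")); cv2.imwrite("pics/w1.png",f[:,:,::-1]); print(s["t"],s["eef_pos"],delta([440.5,-157.5,230],-11.3,s))
E
```

```text
1.15 [ 437.61475773 -164.36033441  229.38793371] (array([ 0.00527707, -0.02424061, -0.00203443]), np.float64(-10.529316417520235), np.float64(0.008563150916441841))
```

View pics/w1.png

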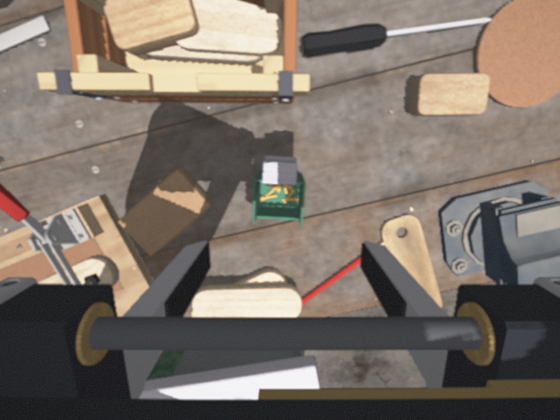

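The wrist view shows the caddy at about (280,190) with its hook toward the crate. The slat runs from (40,83) to (308,82).

```bash
python3 - <<'E'
import cv2
t=cv2.imread("pics/w1.png")
a=cv2.resize(t[60:115,30:320],None,fx=2.7,fy=5,interpolation=cv2.INTER_CUBIC)
b=cv2.resize(t[145:230,240:320],None,fx=3.5,fy=3.5,interpolation=cv2.INTER_CUBIC)
import numpy as np
o=np.zeros((580,800,3),np.uint8);o[:275,:a.shape[1]]=a;o[280:280+b.shape[0],:b.shape[1]]=b
cv2.imwrite("pics/w1z.png",o)
E
```

```text
(no output)
```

View pics/w1z.png

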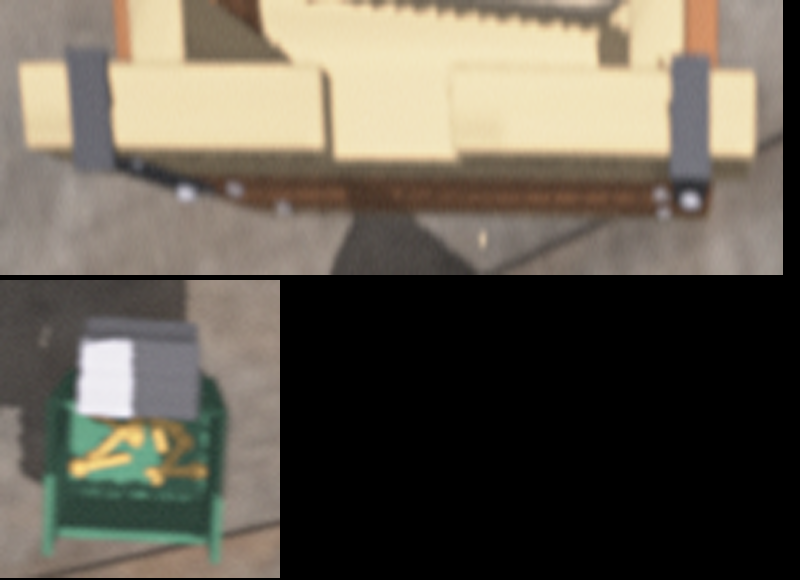

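The notch is clear: its top edges are at zoom x 325 (left) and 450 (right), and its front edge is at y 160. The caddy's rim and bridge corners show too.

```bash
python3 - <<'E'
from h import *
import pickle
np.set_printoptions(precision=1,suppress=True)
c,s=pickle.load(open("w1.pkl","rb"))
A=lambda L:[(30+(x+.5)/2.7-.5,60+(y+.5)/5-.5) for x,y in L]
B=lambda L:[(240+(x+.5)/3.5-.5,145+(y-280+.5)/3.5-.5) for x,y in L]
sl=onz("wrist",A([(26,149),(755,158),(20,63),(755,70)]),125,c); print("slat FL FR BL BR\n",sl)
mid=sl.mean(0); yv=(sl[0]-sl[1])+(sl[2]-sl[3]); yv/=np.linalg.norm(yv); xv=np.array([yv[1],-yv[0],0])
print("mid",mid,"ang",np.degrees(np.arctan2(-yv[0],yv[1])))
nt=onz("wrist",A([(325,153),(450,153),(322,67),(450,67)]),125,c);nf=onz("wrist",A([(333,160),(458,160)]),115,c)
print("notch along y", (nt-mid)@yv,(nf-mid)@yv, "x",(nt-mid)@xv,(nf-mid)@xv)
print("straps", (onz("wrist",A([(75,100),(110,100),(673,100),(710,100)]),127,c)-mid)@yv)
hk=onz("wrist",B([(78,340),(197,340),(78,417),(199,418)]),87,c);print("hook",hk,hk.mean(0))
rim=onz("wrist",B([(66,400),(212,402)]),80,c);print("rim back inner?",rim)
fr=onz("wrist",B([(50,535),(213,540),(45,555),(222,560)]),[55]*4,c);print("front55",fr)
out=onz("wrist",B([(48,400),(224,402)]),80,c);print("outer",out)
h=(hk[0]+hk[2]-hk[1]-hk[3]);print("hook ang",np.degrees(np.arctan2(-h[0],h[1])))
E
```

```text
slat FL FR BL BR
 [[ 586.1   25.3  125. ]
 [ 540.7 -206.3  125. ]
 [ 599.7   22.   125. ]
 [ 554.7 -208.6  125. ]]
mid [570.3 -91.9 125. ] ang -11.065060422534444
notch along y [ 20.5 -19.9  20.1 -20.7] [ 22.  -19.8] x [-7.4 -7.1  6.5  6.7] [-7.3 -7.1]
straps [  99.2   87.8  -91.6 -103.3]
hook [[ 485.8 -150.3   87. ]
 [ 479.4 -185.    87. ]
 [ 463.2 -145.7   87. ]
 [ 456.3 -181.6   87. ]] [ 471.2 -165.7   87. ]
rim back inner? [[ 468.  -142.4   80. ]
 [ 459.3 -186.4   80. ]]
front55 [[ 420.5 -124.8   55. ]
 [ 408.7 -179.3   55. ]
 [ 413.9 -121.7   55. ]
 [ 401.1 -181.1   55. ]]
outer [[ 469.  -137.    80. ]
 [ 458.6 -190.1   80. ]]
hook ang -10.725518206428786
```

```bash
python3 -c "
from h import *
print(delta([439.5,-158.7,43],-10.9),status.read_state()['eef_pos'])"
```

```text
(array([ 1.46946069e-04, -4.69933904e-03,  6.21049535e-01]), np.float64(-10.290842106550475), np.float64(0.006768421038328063)) [ 438.98506833 -160.62269568  229.30956719]
```

Emit:
move_arm([
  {"dx":0.0,"dy":0.0,"dz":0.15,"yaw":0.007},
  {"dx":0.0,"dy":0.0,"dz":0.3,"yaw":0.007},
  {"dx":0.0,"dy":0.0,"dz":0.4,"yaw":0.007},
  {"dx":0.0,"dy":0.0,"dz":0.43,"yaw":0.007},
  {"dx":0.0,"dy":0.0,"dz":0.43,"yaw":0.007},
])

```text
t: 1.7
eef_pos: [436.4, -166.5, 99.5]
eef_rot: [0.995, -0.098, -0.001, -0.001]
wrist_force: [-0.0, -0.2, 0.6]
width: 0.998
```

```bash
python3 -c "
from h import *
print(delta([439.5,-158.7,43],-10.9),status.read_state()['eef_pos'])"
```

```text
(array([ 0.00557655, -0.02720266,  0.18829782]), np.float64(-11.234545967939443), np.float64(-0.003717177421549363)) [ 436.39990794 -166.47012312   99.48414253]
```

Emit:
move_arm([
  {"dx":0.006,"dy":-0.027,"dz":0.0,"yaw":-0.003},
  {"dx":0.006,"dy":-0.027,"dz":0.1,"yaw":-0.003},
  {"dx":0.006,"dy":-0.027,"dz":0.188,"yaw":-0.003},
  {"dx":0.006,"dy":-0.027,"dz":0.188,"yaw":-0.003},
])

```text
t: 2.1
eef_pos: [439.6, -158.3, 43.0]
eef_rot: [0.995, -0.095, -0.001, -0.001]
wrist_force: [-0.8, 0.7, -0.1]
width: 0.999
```

```bash
python3 -c "
from h import *
print(delta([439.5,-158.7,43],-10.9),status.read_state()['eef_pos'])"
```

```text
(array([-2.39317195e-04,  1.37214374e-03,  4.88397474e-05]), np.float64(-10.94115475795697), np.float64(-0.00045727508841076535)) [ 439.64866126 -158.30949507   43.01500051]
```

Emit:
move_arm([
  {"dx":0,"dy":0,"dz":0,"yaw":0},
  {"dx":0,"dy":0,"dz":0,"yaw":0},
  {"dx":0,"dy":0,"dz":0,"yaw":0},
  {"dx":0,"dy":0,"dz":0,"yaw":0},
  {"dx":0,"dy":0,"dz":0,"yaw":0},
], gripper=50, force=25)

```text
t: 2.6
eef_pos: [440.9, -159.3, 44.7]
eef_rot: [0.995, -0.096, 0.0, -0.0]
wrist_force: [-0.6, 3.0, 2.9]
width: 0.609
```

Emit:
move_arm([
  {"dx":0,"dy":0,"dz":0,"yaw":0},
  {"dx":0,"dy":0,"dz":0,"yaw":0},
])

```text
t: 2.8
eef_pos: [440.9, -159.3, 44.7]
eef_rot: [0.995, -0.096, 0.0, -0.0]
wrist_force: [-1.0, 3.2, 6.0]
width: 0.6
```

Emit:
move_arm([
  {"dx":0,"dy":0,"dz":-0.03,"yaw":0},
  {"dx":0,"dy":0,"dz":-0.1,"yaw":0},
  {"dx":0,"dy":0,"dz":-0.22,"yaw":0},
  {"dx":0,"dy":0,"dz":-0.33,"yaw":0},
  {"dx":0,"dy":0,"dz":-0.4,"yaw":0},
])

```text
t: 3.3
eef_pos: [441.0, -159.9, 166.6]
eef_rot: [0.995, -0.095, 0.001, 0.001]
wrist_force: [0.5, -0.8, -2.4]
width: 0.598
```

Emit:
move_arm([
  {"dx":0,"dy":0,"dz":0,"yaw":0},
  {"dx":0,"dy":0,"dz":0,"yaw":0},
  {"dx":0,"dy":0,"dz":0,"yaw":0},
])

```text
t: 3.6
eef_pos: [439.3, -158.6, 162.0]
eef_rot: [0.995, -0.096, -0.002, -0.001]
wrist_force: [0.2, -0.3, -1.8]
width: 0.6
```

```bash
cat > snap.py <<'E'
import sys,pickle,cv2
from h import *
from cell import grab_frame
k=sys.argv[1]
for n in sys.argv[2:]:
    c=camera_info(n);s=status.read_state(); f=grab_frame(n)
    pickle.dump((c,s),open(f"{n}{k}.pkl","wb")); cv2.imwrite(f"pics/{n}{k}.png",f[:,:,::-1])
    print(n,s["t"],s["eef_pos"],s["wrist_force"],delta([0,0,0],st=s)[1])
E
python3 snap.py 2 wrist side
```

```text
wrist 3.6 [ 439.31557455 -158.6213921   162.01111742] [ 0.21565547 -0.28188952 -1.82758463] -10.963080024279583
side 3.65 [ 439.34370776 -158.62656127  161.98190658] [-0.5449444   0.1138902  -2.63473404] -10.963055963377187
```

View pics/wrist2.png

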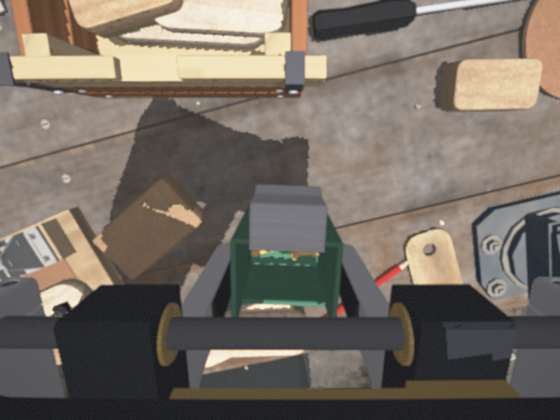

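View pics/side2.png

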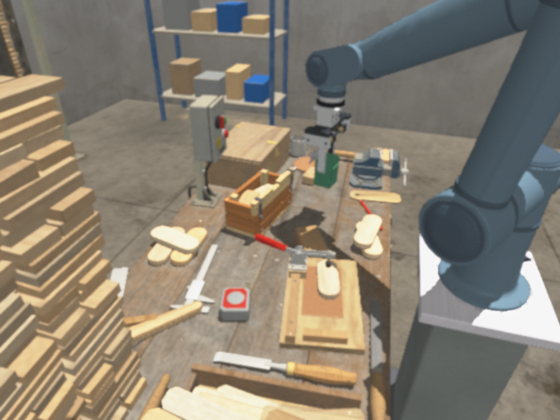

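The caddy is held level. In the wrist view the bridge spans about (252,190) to (326,248), and the notch shows at x 115–178 on the slat. I'll measure the hook against the notch in this view.

```bash
python3 - <<'E'
import cv2,numpy as np
t=cv2.imread("pics/wrist2.png")
a=cv2.resize(t[45:105,0:335],None,fx=2.3,fy=4.5,interpolation=cv2.INTER_CUBIC)
b=cv2.resize(t[175:260,225:350],None,fx=3.5,fy=3.5,interpolation=cv2.INTER_CUBIC)
o=np.zeros((590,800,3),np.uint8);o[:a.shape[0],:a.shape[1]]=a;o[280:280+b.shape[0],:b.shape[1]]=b
cv2.imwrite("pics/wrist2z.png",o)
E
```

```text
(no output)
```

View pics/wrist2z.png

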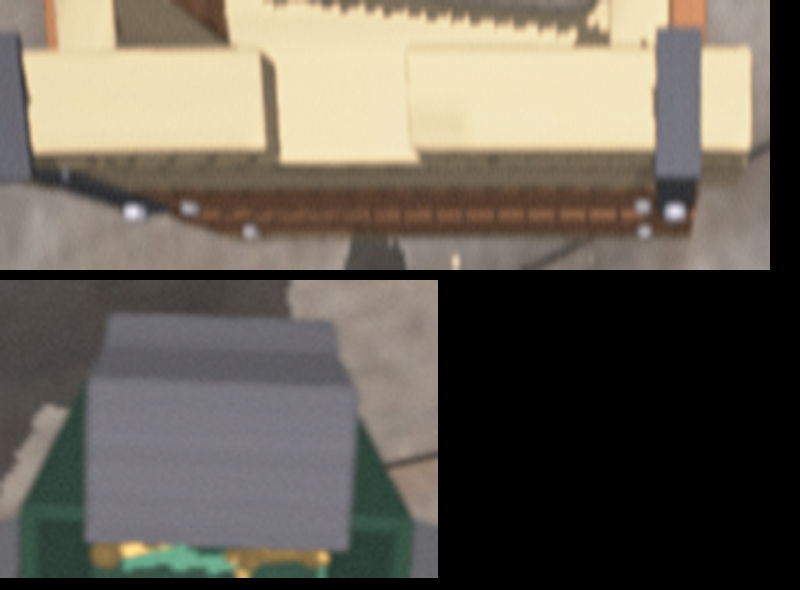

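```bash
python3 - <<'E'
from h import *
import pickle
np.set_printoptions(precision=1,suppress=True)
c,s=pickle.load(open("wrist2.pkl","rb"))
A=lambda L:[((x+.5)/2.3-.5,45+(y+.5)/4.5-.5) for x,y in L]
B=lambda L:[(225+(x+.5)/3.5-.5,175+(y-280+.5)/3.5-.5) for x,y in L]
sl=onz("wrist",A([(266,152),(408,152),(262,47),(406,47)]),125,c); print(sl,"ctr",sl.mean(0))
nf=onz("wrist",A([(280,163),(418,163)]),115,c);print(nf,nf.mean(0))
ed=onz("wrist",A([(30,150),(750,152)]),125,c);print(ed,np.degrees(np.arctan2(*(ed[0]-ed[1])[:2])))
for z in (203,205):
  hk=onz("wrist",B([(92,378),(352,385),(88,541),(348,548)]),z,c);print(hk,hk.mean(0),np.linalg.norm(hk[0]-hk[1]),np.linalg.norm(hk[0]-hk[2]))
h=(hk[0]+hk[2]-hk[1]-hk[3]);print("hook ang",np.degrees(np.arctan2(-h[0],h[1])))
T=Ro.from_quat(s["eef_rot"]).as_matrix();print(T.T@(hk.mean(0)-s["eef_pos"]))
E
```

```text
[[ 567.   -71.   125. ]
 [ 559.  -111.1  125. ]
 [ 580.7  -74.4  125. ]
 [ 572.7 -114.3  125. ]] ctr [569.8 -92.7 125. ]
[[ 567.2  -69.9  115. ]
 [ 559.1 -110.7  115. ]] [563.1 -90.3 115. ]
[[ 580.9   -3.6  125. ]
 [ 540.4 -206.8  125. ]] 11.286474646246424
[[ 484.  -152.8  203. ]
 [ 476.5 -186.4  203. ]
 [ 461.6 -147.2  203. ]
 [ 453.8 -182.2  203. ]] [ 469.  -167.2  203. ] 34.42524628433715 23.053408138913234
[[ 484.4 -153.1  205. ]
 [ 477.1 -186.2  205. ]
 [ 462.3 -147.6  205. ]
 [ 454.7 -182.1  205. ]] [ 469.6 -167.3  205. ] 33.92990157612916 22.721692756735592
hook ang -12.500297560765441
[ 31.2   2.7 -43.1]
```

Emit:
move_arm([
  {"dx":0.05,"dy":-0.06,"dz":0.0,"yaw":-0.013},
  {"dx":0.14,"dy":-0.155,"dz":0.0,"yaw":-0.013},
  {"dx":0.23,"dy":-0.25,"dz":0,"yaw":-0.013},
  {"dx":0.27,"dy":-0.295,"dz":0.02,"yaw":-0.013},
  {"dx":0.281,"dy":-0.308,"dz":0.04,"yaw":-0.013},
])

```text
t: 4.2
eef_pos: [541.4, -83.4, 150.7]
eef_rot: [0.996, -0.084, -0.001, -0.0]
wrist_force: [-0.8, 1.6, -3.0]
width: 0.595
```

Emit:
move_arm([
  {"dx":0,"dy":0,"dz":0.03,"yaw":0},
  {"dx":0,"dy":0,"dz":0.03,"yaw":0},
  {"dx":0,"dy":0,"dz":0.03,"yaw":0},
  {"dx":0,"dy":0,"dz":0.03,"yaw":0},
])

```text
t: 4.6
eef_pos: [540.5, -85.3, 143.3]
eef_rot: [0.996, -0.086, 0.0, 0.0]
wrist_force: [-0.2, -0.0, -1.4]
width: 0.601
```

```bash
python3 snap.py 3 wrist side top; python3 - <<'E'
import cv2,numpy as np
w=cv2.imread("pics/wrist3.png")
s=cv2.imread("pics/side3.png")[140:240,220:345]
t=cv2.imread("pics/top3.png")[140:250,230:360]
o=np.zeros((600,800,3),np.uint8)
o[:299,:374]=cv2.resize(s,None,fx=2.99,fy=2.99,interpolation=cv2.INTER_CUBIC)[:299,:374]
o[:330,400:790]=cv2.resize(t,None,fx=3,fy=3,interpolation=cv2.INTER_CUBIC)
cv2.imwrite("pics/st3.png",o)
E
```

```text
wrist 4.6 [540.517446   -85.31241986 143.32372695] [-0.17110447 -0.0417646  -1.40127183] -9.854558628608512
side 4.65 [540.7294388  -85.26269304 143.53261681] [-0.87567286  0.58046654 -1.32294085] -9.844144406192676
top 4.7 [540.85026433 -85.15541286 143.60902167] [-0.27783029 -0.50514404 -2.08594325] -9.83323935896026
```

View pics/wrist3.png

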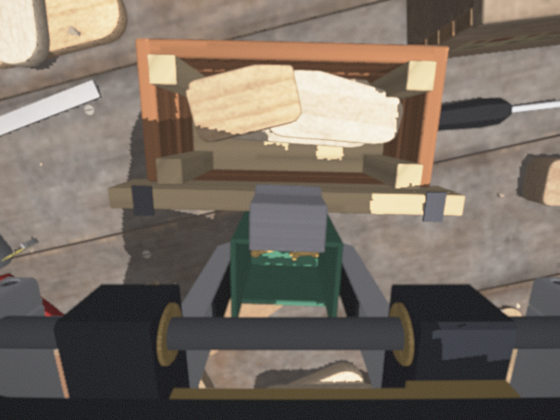

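View pics/st3.png

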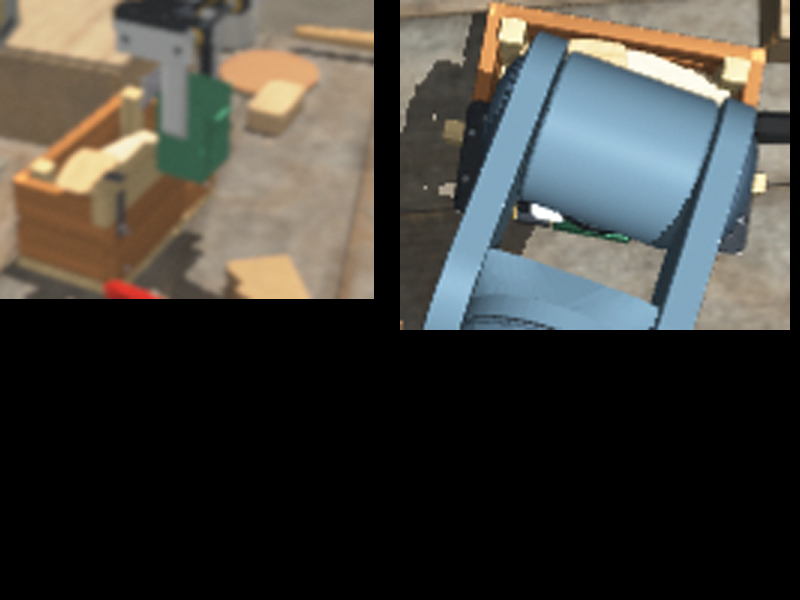

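The hook is now over the slat and hides the notch. The slat ends are at (110,194) and (463,204), and the bridge runs about (252,220) to (326,220). I'll check the alignment numerically.

```bash
python3 - <<'E'
import cv2,numpy as np
t=cv2.imread("pics/wrist3.png")
t=cv2.convertScaleAbs(t,alpha=1.6)
a=cv2.resize(t[170:265,100:475],None,fx=2.1,fy=6,interpolation=cv2.INTER_CUBIC)
cv2.imwrite("pics/wrist3z.png",a);print(a.shape)
E
```

```text
(570, 788, 3)
```

View pics/wrist3z.png

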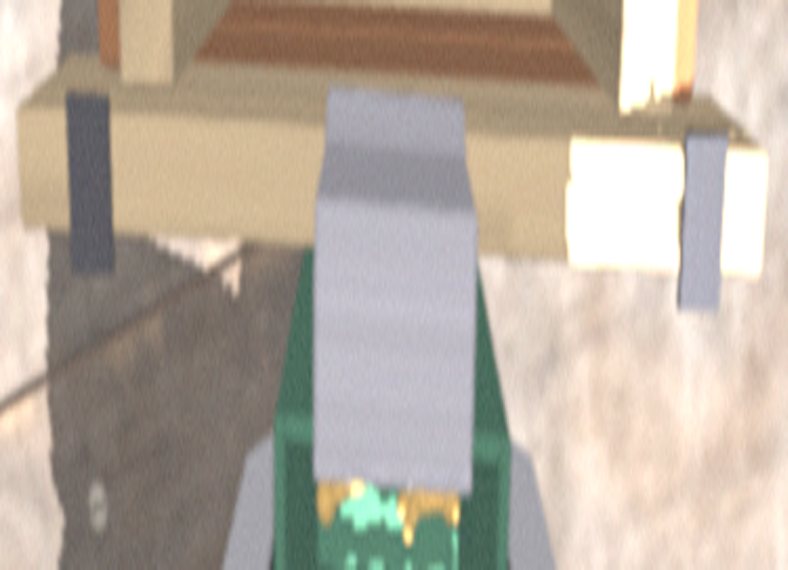

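```bash
python3 - <<'E'
from h import *
import pickle
np.set_printoptions(precision=1,suppress=True)
c,s=pickle.load(open("wrist3.pkl","rb"))
A=lambda L:[(100+(x+.5)/2.1-.5,170+(y+.5)/6-.5) for x,y in L]
sl=onz("wrist",A([(20,224),(763,277),(22,108),(768,150)]),125,c); mid=sl.mean(0); print(sl,mid)
yv=(sl[0]-sl[1])+(sl[2]-sl[3]);yv/=np.linalg.norm(yv);xv=np.array([yv[1],-yv[0],0]);print("ang",np.degrees(np.arctan2(yv[0],yv[1])))
zt=s["eef_pos"][2]+42.5
hk=onz("wrist",A([(316,204),(477,211),(315,479),(470,492)]),zt,c);h=hk.mean(0);print(hk,h)
hy=hk[0]+hk[2]-hk[1]-hk[3];print("hang",np.degrees(np.arctan2(hy[0],hy[1])))
print("hook rel slat: x",(h-mid)@xv,"y",(h-mid)@yv)
for zz in (zt-5,):
  hk=onz("wrist",A([(316,204),(477,211),(315,479),(470,492)]),zz,c);h=hk.mean(0);print((h-mid)@xv,(h-mid)@yv)
E
```

```text
[[ 586.2   24.1  125. ]
 [ 539.9 -208.   125. ]
 [ 598.6   19.4  125. ]
 [ 554.2 -210.   125. ]] [569.7 -93.6 125. ]
ang 11.113832692296754
[[ 584.8  -78.3  185.8]
 [ 578.3 -112.9  185.8]
 [ 562.9  -73.6  185.8]
 [ 555.8 -108.2  185.8]] [570.4 -93.3 185.8]
hang 11.146813359128585
hook rel slat: x 0.6327744533756959 y 0.4813318142265357
-0.9261409770598292 0.4031225775294055
```

Emit:
move_arm([
  {"dx":0,"dy":0,"dz":0.02,"yaw":0},
  {"dx":0,"dy":0,"dz":0.04,"yaw":0},
  {"dx":0,"dy":0,"dz":0.06,"yaw":0},
  {"dx":0,"dy":0,"dz":0.07,"yaw":0},
  {"dx":0,"dy":0,"dz":0.08,"yaw":0},
])

```text
t: 5.25
eef_pos: [540.7, -84.5, 118.5]
eef_rot: [0.996, -0.085, -0.0, -0.0]
wrist_force: [0.2, 0.1, -2.6]
width: 0.599
```

Emit:
move_arm([
  {"dx":0,"dy":0,"dz":0.01,"yaw":0},
  {"dx":0,"dy":0,"dz":0.02,"yaw":0},
  {"dx":0,"dy":0,"dz":0.03,"yaw":0},
])

```text
t: 5.55
eef_pos: [541.0, -84.7, 109.9]
eef_rot: [0.996, -0.085, 0.0, 0.0]
wrist_force: [-0.5, 0.3, -2.7]
width: 0.601
```

```bash
python3 snap.py 4 wrist side
```

```text
wrist 5.55 [540.95064146 -84.66489653 109.91032762] [-0.47122678  0.25300242 -2.70549429] -9.79137542494495
side 5.6 [540.57003104 -84.51791414 109.35874484] [-0.33706305 -0.32541055 -2.30231341] -9.789954625414563
```

View pics/wrist4.png

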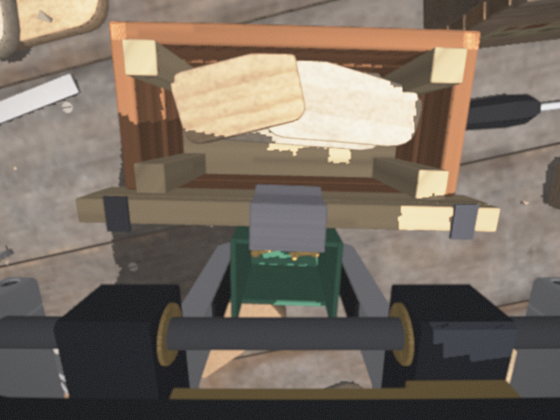

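There's no contact force, and the leg tip is already below the slat's top edge behind it. I'll keep lowering.

Emit:
move_arm([
  {"dx":0,"dy":0,"dz":0.02,"yaw":0},
  {"dx":0,"dy":0,"dz":0.04,"yaw":0},
  {"dx":0,"dy":0,"dz":0.06,"yaw":0},
  {"dx":0,"dy":0,"dz":0.06,"yaw":0},
])

```text
t: 6.05
eef_pos: [540.0, -84.3, 90.7]
eef_rot: [0.996, -0.085, -0.001, -0.0]
wrist_force: [0.2, 1.0, -2.3]
width: 0.6
```

```bash
python3 snap.py 5 wrist;python3 - <<'E'
import cv2,numpy as np
t=cv2.imread("pics/wrist5.png")
t=cv2.convertScaleAbs(t,alpha=1.6)
a=cv2.resize(t[170:265,40:540],None,fx=1.6,fy=6,interpolation=cv2.INTER_CUBIC)
cv2.imwrite("pics/wrist5z.png",a);print(a.shape)
E
```

```text
wrist 6.05 [539.99753516 -84.34053478  90.66259685] [ 0.21870713  0.99503698 -2.26805996] -9.791070034880637
(570, 800, 3)
```

View pics/wrist5z.png

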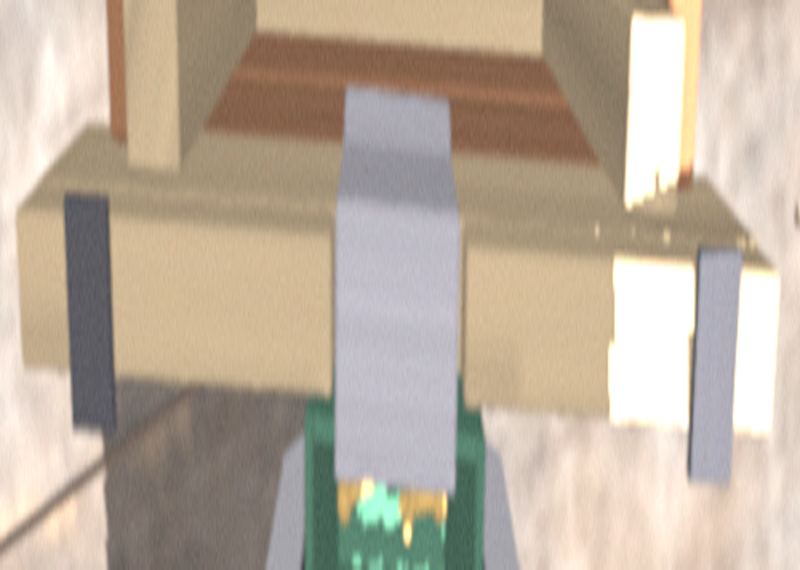

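The hook (x 336–459) sits centred between the notch edges (332 and 464). I'll lower it slowly into the notch.

Emit:
move_arm([
  {"dx":0,"dy":0,"dz":0.007,"yaw":0},
  {"dx":0,"dy":0,"dz":0.014,"yaw":0},
  {"dx":0,"dy":0,"dz":0.021,"yaw":0},
  {"dx":0,"dy":0,"dz":0.028,"yaw":0},
  {"dx":0,"dy":0,"dz":0.033,"yaw":0},
])

```text
t: 6.6
eef_pos: [540.8, -84.6, 81.9]
eef_rot: [0.996, -0.085, -0.0, -0.0]
wrist_force: [0.1, -0.2, -1.5]
width: 0.598
```

Emit:
move_arm([
  {"dx":0,"dy":0,"dz":0.003,"yaw":0},
  {"dx":0,"dy":0,"dz":0.006,"yaw":0},
])

```text
t: 6.8
eef_pos: [540.9, -84.6, 80.3]
eef_rot: [0.996, -0.085, 0.0, 0.0]
wrist_force: [0.3, -0.1, -2.3]
width: 0.597
```

Emit:
move_arm([
  {"dx":0,"dy":0,"dz":0.003,"yaw":0},
  {"dx":0,"dy":0,"dz":0.006,"yaw":0},
])

```text
t: 7.0
eef_pos: [540.9, -84.7, 78.6]
eef_rot: [0.996, -0.085, 0.0, 0.0]
wrist_force: [0.8, 0.4, -2.1]
width: 0.597
```

Emit:
move_arm([
  {"dx":0,"dy":0,"dz":0.003,"yaw":0},
  {"dx":0,"dy":0,"dz":0.006,"yaw":0},
])

```text
t: 7.2
eef_pos: [540.8, -84.6, 76.7]
eef_rot: [0.996, -0.085, -0.0, -0.0]
wrist_force: [0.6, 0.3, -2.6]
width: 0.599
```

Emit:
move_arm([
  {"dx":0,"dy":0,"dz":0.003,"yaw":0},
  {"dx":0,"dy":0,"dz":0.003,"yaw":0},
])

```text
t: 7.4
eef_pos: [540.8, -84.6, 75.8]
eef_rot: [0.996, -0.085, -0.0, -0.0]
wrist_force: [0.8, 0.4, -2.2]
width: 0.599
```

Not touching yet. I'll keep going in 1 mm steps.

Emit:
move_arm([
  {"dx":0,"dy":0,"dz":0.003,"yaw":0},
  {"dx":0,"dy":0,"dz":0.003,"yaw":0},
])

```text
t: 7.6
eef_pos: [541.0, -84.7, 75.6]
eef_rot: [0.996, -0.085, 0.0, 0.0]
wrist_force: [-2.2, 1.2, 3.2]
width: 0.597
```

Emit:
move_arm([
  {"dx":0,"dy":0,"dz":0.003,"yaw":0},
  {"dx":0,"dy":0,"dz":0.003,"yaw":0},
])

```text
t: 7.8
eef_pos: [541.1, -84.7, 75.5]
eef_rot: [0.996, -0.085, -0.0, 0.0]
wrist_force: [-6.5, 0.5, 9.4]
width: 0.599
```

It touched at TCP z 75.5, and I expected 75.8 for the bridge on the notch floor. I'll back off slightly, look, then release.

Emit:
move_arm([
  {"dx":0,"dy":0,"dz":-0.005,"yaw":0},
  {"dx":0,"dy":0,"dz":-0.005,"yaw":0},
])

```text
t: 8.0
eef_pos: [541.1, -84.7, 75.6]
eef_rot: [0.996, -0.085, 0.0, 0.0]
wrist_force: [-0.7, 0.5, 0.5]
width: 0.596
```

```bash
python3 snap.py 6 wrist side;python3 - <<'E'
import cv2,numpy as np
t=cv2.imread("pics/wrist6.png")
t=cv2.convertScaleAbs(t,alpha=1.6)
a=cv2.resize(t[170:265,40:540],None,fx=1.6,fy=3.5,interpolation=cv2.INTER_CUBIC)
s=cv2.resize(cv2.imread("pics/side6.png")[150:240,215:345],None,fx=2.7,fy=2.7,interpolation=cv2.INTER_CUBIC)
o=np.zeros((600,800,3),np.uint8);o[:a.shape[0],:800]=a;o[340:340+s.shape[0],:s.shape[1]]=s
cv2.imwrite("pics/c6.png",o)
E
```

```text
wrist 8.0 [541.10973247 -84.72239867  75.59934848] [-0.70222052  0.45944203  0.47706725] -9.792039881202488
side 8.05 [541.09146988 -84.703579    75.61276461] [-0.47119243  0.28084631  0.35244338] -9.790418751138612
```

View pics/c6.png

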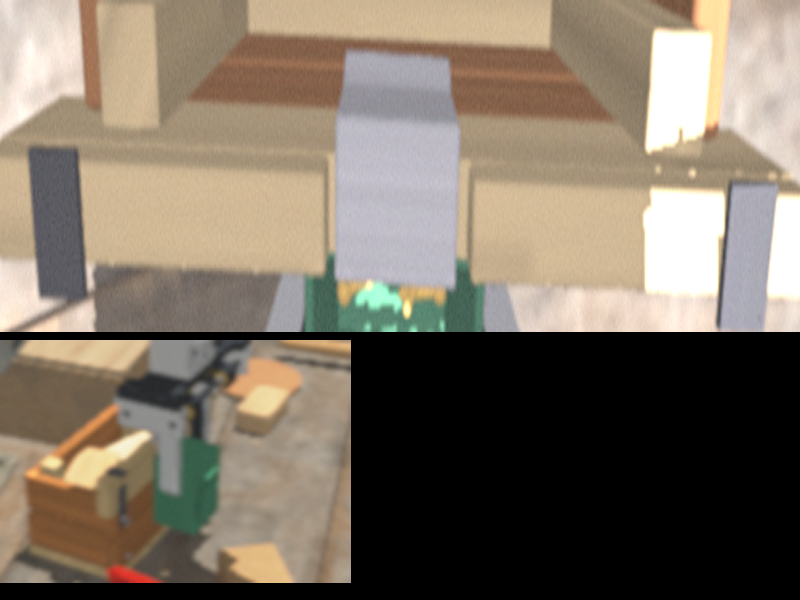

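The hook sits in the notch, with notch walls showing on both sides at (328,200) and (466,200). Release.

Emit:
move_arm([
  {"dx":0,"dy":0,"dz":0,"yaw":0},
  {"dx":0,"dy":0,"dz":0,"yaw":0},
  {"dx":0,"dy":0,"dz":0,"yaw":0},
  {"dx":0,"dy":0,"dz":0,"yaw":0},
], gripper=84)

```text
t: 8.5
eef_pos: [540.8, -84.7, 75.5]
eef_rot: [0.996, -0.085, -0.0, -0.0]
wrist_force: [0.3, -0.6, -0.1]
width: 0.882
```

```bash
python3 snap.py 7 wrist
```

```text
wrist 8.5 [540.84789299 -84.65379811  75.516875  ] [ 0.30951945 -0.60705004 -0.08804599] -9.791001995397684
```

View pics/wrist7.png

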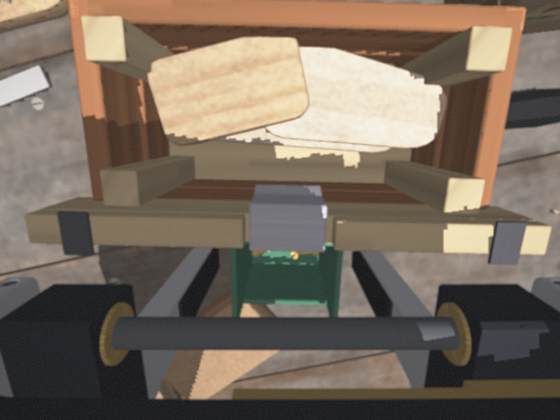

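The fingers are clear of both walls and the caddy hangs on its own. Now I'll retreat straight up, then back toward the robot.

Emit:
move_arm([
  {"dx":0,"dy":0,"dz":-0.05,"yaw":0},
  {"dx":0,"dy":0,"dz":-0.13,"yaw":0},
  {"dx":0,"dy":0,"dz":-0.25,"yaw":0},
  {"dx":0,"dy":0,"dz":-0.38,"yaw":0},
  {"dx":0,"dy":0,"dz":-0.5,"yaw":0},
])

```text
t: 9.05
eef_pos: [541.0, -84.6, 228.7]
eef_rot: [0.996, -0.085, 0.001, 0.0]
wrist_force: [0.7, -0.8, 0.1]
width: 0.897
```

Emit:
move_arm([
  {"dx":-0.1,"dy":0.1,"dz":0,"yaw":0},
  {"dx":-0.2,"dy":0.24,"dz":0,"yaw":0},
  {"dx":-0.27,"dy":0.38,"dz":0,"yaw":0},
  {"dx":-0.27,"dy":0.52,"dz":0,"yaw":0},
  {"dx":-0.27,"dy":0.6,"dz":0,"yaw":0},
])

```text
t: 9.55
eef_pos: [429.4, -250.7, 227.2]
eef_rot: [0.996, -0.087, 0.001, 0.001]
wrist_force: [0.4, 0.1, -0.1]
width: 0.893
```

Emit:
move_arm([
  {"dx":0,"dy":0,"dz":0,"yaw":0},
  {"dx":0,"dy":0,"dz":0,"yaw":0},
  {"dx":0,"dy":0,"dz":0,"yaw":0},
  {"dx":0,"dy":0,"dz":0,"yaw":0},
  {"dx":0,"dy":0,"dz":0,"yaw":0},
])

```text
t: 10.05
eef_pos: [430.7, -247.3, 225.6]
eef_rot: [0.996, -0.085, -0.0, -0.0]
wrist_force: [0.3, 0.3, -0.2]
width: 0.893
```

```bash
python3 snap.py 8 side top wrist; python3 - <<'E'
import cv2,numpy as np
s=cv2.imread("pics/side8.png")[150:250,215:345]
t=cv2.imread("pics/top8.png")[120:290,120:450]
o=np.zeros((600,800,3),np.uint8)
o[:300,:390]=cv2.resize(s,None,fx=3,fy=3,interpolation=cv2.INTER_CUBIC)
w=cv2.imread("pics/wrist8.png");o[:300,400:800]=cv2.resize(w,(400,300))
t=cv2.resize(t,(580,299));o[301:600,:580]=t
cv2.imwrite("pics/c8.png",o)
E
```

```text
side 10.05 [ 430.72177431 -247.3299772   225.59731169] [ 0.25711252  0.26886365 -0.21971467] -9.699248928028812
top 10.1 [ 430.69153404 -247.47508943  225.58577982] [-0.36148431  0.21709351  0.15671366] -9.71058258850875
wrist 10.15 [ 430.64264067 -247.62411963  225.55862272] [ 0.05907661 -0.17428031 -0.7057971 ] -9.725766785783264
```

View pics/c8.png

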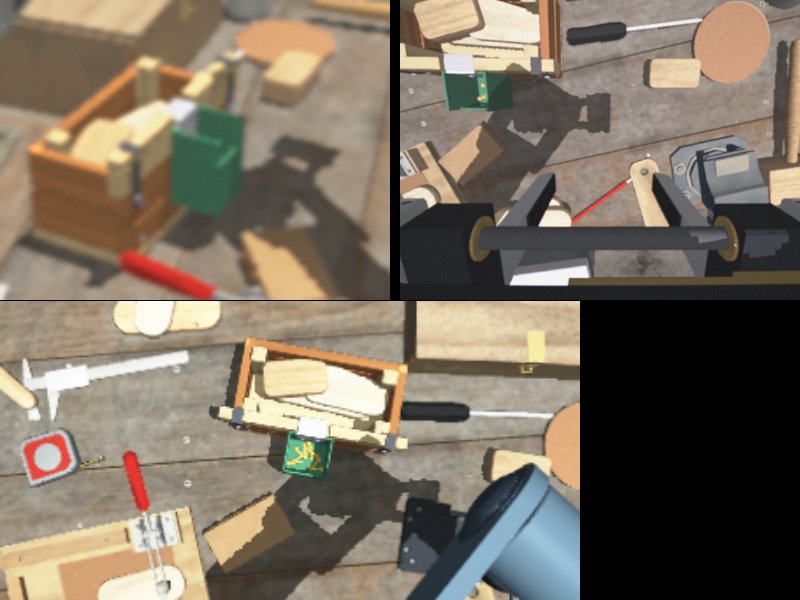

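The side crop shows the caddy hanging upright on the front of the crate with its hook at (182,112) in the notch. The cork, block and tape are where they were. The arm is clear, so I'm handing in the job.

```bash
python3 -c "
from cell import finish_job
print(finish_job())"
```

```text
the job is handed in; nothing more can be done
None
```

The caddy is hanging upright by its hook in the notch of the light top slat, and the job is handed in. I gripped the caddy across its side walls, found the notch in the wrist camera, and lowered the hook straight in. No sliding along the slat was needed.

- **Seating:** The hook touched down at TCP height 75.5 mm; I expected 75.8 mm for the bridge on the notch floor. Just before release the wrist view showed notch wall on both sides of the hook.
- **Force:** The highest wrist force I read was about 11 N, at touchdown. I backed off to under 1 N before letting go.
- **After release:** The last pictures show the caddy still upright, the arm clear, and the cork, block and tape where they were. I judged that by eye and did not measure it.
- **Disagreement:** The top and wrist cameras differed by about 2 mm in x, within their stated calibration. I placed the hook by the wrist camera alone, and it went in without sideways contact.

The robot clock read about 10 s of the 69 s allowed at hand-in.

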